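# One turn of the bench press wheel to seat a bush

## Robot

A 7-joint arm with a two-finger parallel gripper is mounted at the origin on the work surface. World frame = base frame: x ahead of the robot, y to its left, z up, the work surface at z = 0. Lengths are in m, angles in rad, forces in N, time in s.
With the tool pointing down it reaches from about 0.4 to 0.85 m from the base axis. Payload 10.4 kg.
Tool frame: the origin (TCP) lies midway between the tips of the shut fingers; the grasp point (between the pads) lies 19 mm behind it; z points along the fingers, y is the line along which they close (so a half turn about z gives the same grasp; the last joint's range is limited). The gripper opens to 85 mm and grips with 20 to 120 N. Pads are 22 mm wide; open, the fingers measure 114 mm over their backs; the gripper's body (76 mm by 85 mm) begins 54 mm behind the grasp point. The pads swing forward as they close: fully open they stand 13 mm farther back than shut.
Start: joints at [1.23, 0.332, -0.065, 1.46, 0.022, 1.35, -0.088], TCP at [0.195, -0.594, 0.231] pointing down, gripper open.
Joint ranges: [-2.6, 2.6], [-0.5, 2.12], [-1.47, 1.34], [0.16, 2.42], [-1.27, 4.41], [0.06, 2.06], [-2.6, 2.6]. Speed limits (rad/s): [2.22, 2.22, 2.79, 2.79, 3.14, 3.14, 3.14].

## Interface

Orientations are given as a unit quaternion [x, y, z, w].
In Python, from workcell import get_obs, camera, camera_params, hand_in gives the robot as it stands.
- The arm moves only by the tool carry_out, never from a script. Its argument "commands" is a list that holds one entry, the list of rows, each a list of 6 numbers: the shift along the tool's x, y, z in units of 40 mm (1.0 is 40 mm), then the turn, a rotation vector about the tool's x, y, z in units of 6 degrees (1.0 is 6 degrees). In form: [[[x, y, z, ax, ay, az], ...]]. A call has 1 to 20 rows; each row shifts and turns the commanded pose from where the row before left it, along the tool's axes as they then stand; what a row does not reach is not made up. A row lasts 1/12 s, in which the tool goes at most 41.7 mm and 7.16 degrees, less where a joint would pass 70% of its speed; a pose out of reach is approached as far as the arm can. A call is refused whole if a number of a shift passes 1 or a number of a turn 1, either way. A call with a gripper value outside its range is refused whole. "hand" is the closure, from -1 (fully open) to 1 (shut), set as the call begins (left out, the last holds). The fingers move at their own pace and stop on an object; "force" is the grip in N (left out, the last holds). Time passes only in rows, so rows that do not move let the fingers close. It gives the time, the measured TCP pose, the force, the opening and the grip force at its end, in the units of the state.
- get_obs(): the state, without advancing time (a new reading comes with each control period).
- camera(name): name is "scene" or "top" or "wrist"; returns the picture (400x640x3 uint8, red, green, blue); there is no depth.
- camera_params(name): a dict with "mtx" (3x3 intrinsics, pixels), "R" (3x3) and "t" (3): a world point X has camera coordinates R X + t. Camera axes: x right, y down, z forward; pixel columns grow to the right and rows downward; lengths in m; the calibration is good to about 2 mm. A picture is of the moment at which its call begins: read the wrist's pose just before it. camera_params takes no time and is no camera call; for the wrist camera it gives the pose at the moment of the call.
- hand_in(): hands the job in; it is judged then, once.
The state is a dict: "clock": time; "joint_pos": joint angles; "joint_velocities": joint speeds; "tau": joint torques, N m; "position": TCP position; "ee_rot": TCP orientation; "ft_force": force on the tool from outside, world axes, zero at the start; "torque": the same for the moment, N m; "grip_width": opening from 0.0 (shut) to 1.0 (fully open); "grasp_force": force on a finger pad.
Only numpy, scipy, OpenCV 4.12 (cv2) and the standard library are available. Lean on these libraries where they do the work, as an engineer would, in place of code of your own. Each camera call takes 0.05 s, during which the arm holds its last target. There are 200 camera calls.

## Task

The bronze bush under the ram of the green bench screw press still stands proud of its bearing block by one pitch of the screw. Push the hand wheel round clockwise (seen from above) by its upright red handle, with the outside of the fingers and never gripping it, through exactly one full turn, so that the handle stops where it started, then move clear. Do not wind it backwards or past the one turn, and leave the tools and parts on the bench where they lie.

Things in the scene. Friction and masses are not known exactly. Their poses are not given: they have to be found in the camera images.
- wheel (a joint): turn of the hand wheel in rad: 0 at the start wherever the handle points, grows clockwise seen from above, 6.283 after one full turn. Stiff: about 3 to 5 N at the handle moves it, it stays where it is left and does not coast. Screw, wheel and ram sink 6 mm in one turn
- wheel_centre (a point): middle of the hand wheel's hub, on its vertical axis, at the top face of the hub, 242 above the bench at the start. Wheel: steel rim 168 across, three spokes, rim top 8 below this point; a 22 wide screw end stands 8 above this point. The press is bolted to the bench under it; its bed is 225 x 140, its head is 180 high, all below the wheel
- grip: upright red handle on the wheel, free to spin on its own pin, tapered barrel 16 to 25 across (25 across at 30 above its foot, 21 at 56), 64 high; origin at the centre of its foot, 239 above the bench at the start, its z axis up. It stands on the end of one spoke, 68 from the wheel's axis, rises from 5 above the rim to 303 above the bench, and nothing else stands near it at that height
- oil_can: yellow conical oil can with a brass spout, diameter 80, 170 high; origin under its centre (mm). To be left alone
- mallet: copper-headed mallet lying flat: head 85 long, 38 across, wooden handle 210; origin under the head (mm). To be left alone
- spanner: steel spanner 190 long lying flat; origin under its middle (mm). To be left alone
- bush_a: spare bronze bush, 28 across, 26 high, standing; origin under its centre (mm). To be left alone
- bush_b: second spare bronze bush, as the first (mm). To be left alone
- grease_tin: blue grease tin, 76 across, 62 high; origin under its centre (mm). To be left alone
- bearing: ball bearing lying flat, 62 across, 16 high; origin under its centre (mm). To be left alone

How it is judged:
On the way, in this order (a step that is already met when the one before it is completed fails the run):
1. pushed by the handle through the first part of the turn (value of joint wheel between 0.7 and 2.4 rad and contact force between the fingers and grip above 0.3 N), for 0.04 s.
2. still pushed by the handle round the middle of the turn (value of joint wheel between 2.7 and 4.3 rad and contact force between the fingers and grip above 0.3 N), for 0.04 s.
3. still pushed by the handle in the last part of the turn (value of joint wheel between 4.6 and 6.1 rad and contact force between the fingers and grip above 0.3 N), for 0.04 s.
At the end, for the whole second after the job is handed in: the wheel is at rest, one full clockwise turn from its start within 10 degrees either way (the handle within about 12 mm of where it began) (value of joint wheel between 6.11319 and 6.45319 rad and velocity of joint wheel between -0.05 and 0.05 rad/s); the robot touches nothing.
It fails at once if the wheel is wound backwards (more than 15 degrees) (value of joint wheel below -0.26 rad).
It fails at once if the wheel is wound more than 20 degrees past one turn (value of joint wheel above 6.63319 rad).
It fails at once if the handle is gripped between the fingers instead of pushed (horizontal distance between the grasp point and grip below 0.012 m and height (world z) of the grasp point below 0.305 m and contact force between the fingers and grip above 1 N).
It fails at once if a tool or part on the bench is moved more than 30 mm, or lifted (distance of any of oil_can, mallet, spanner, bush_a, bush_b, grease_tin, bearing from where it was at the start of the episode above 0.03 m).
It also fails if it takes over 58 s, if anything falls off the work surface, if the arm or the gripper's body presses on something with over 40 N, if the wrist force passes 120 N, or if a joint passes its speed limit or range.

## Working session

There is one attempt and no reset: what is moved stays moved. The work goes in short steps, Python scripts to look and compute and a tool call to move; the robot and the scene stay as the last step left them, time stands still between calls to the robot, and variables do not carry over. Pictures are saved under pics/ and viewed, at most 10 in all, crops included, and the job is handed in when it is done.

Besides the shell and the picture viewer there is one more tool, called after "Emit:" as name(argument=value, ...) on one line, values as JSON. carry_out: Moves the arm, as the interface text tells. Its arguments: {"type":"object","properties":{"commands":{"type":"array"},"hand":{"type":"number"},"force":{"type":"number"}},"required":["commands"]}

```bash
mkdir -p pics; python3 - <<'E'
from workcell import *
import cv2, numpy as np
o=get_obs(); print({k:np.round(v,3) for k,v in o.items()})
ims=[]
for n in("scene","top"):
    im=camera(n)[:,:,::-1]; cv2.imwrite(f"pics/{n}0.png",im)
    p=camera_params(n); print(n,np.round(p["mtx"],1).tolist(),np.round(-p["R"].T@p["t"],3)); np.savez(f"pics/{n}.npz",**p)
    ims.append(im)
    h=cv2.cvtColor(np.ascontiguousarray(im),cv2.COLOR_BGR2HSV)
    m=(((h[...,0]<8)|(h[...,0]>172))&(h[...,1]>150)&(h[...,2]>70)).astype(np.uint8)
    _,_,s,c=cv2.connectedComponentsWithStats(m)
    for a,b in zip(s,c):
        if a[4]>20: print(a,b)
E
```

```text
{'clock': np.float64(0.0), 'joint_pos': array([ 1.23 ,  0.333, -0.065,  1.461,  0.022,  1.35 , -0.088]), 'joint_velocities': array([-0.002,  0.   ,  0.001, -0.001, -0.002,  0.002,  0.   ]), 'tau': array([ 0.0000e+00, -6.2546e+01,  5.0000e-02, -3.9161e+01,  1.6000e-02,
        1.0000e-02,  0.0000e+00]), 'position': array([ 0.195, -0.593,  0.231]), 'ee_rot': array([ 0.987,  0.158, -0.   , -0.001]), 'ft_force': array([-0.173, -0.609, -0.296]), 'torque': array([0.017, 0.008, 0.033]), 'grasp_force': np.float64(0.0), 'grip_width': np.float64(1.001)}
scene [[478.8, 0.0, 319.5], [0.0, 478.8, 204.1], [0.0, 0.0, 1.0]] [1.29  0.388 0.98 ]
[     0      0    640    400 241816] [329.35252837 204.24964022]
[   74     9   155   158 11268] [139.33377707  83.76393326]
[164  11  33  19 324] [179.37037037  20.16049383]
[194  35   6   9  35] [195.82857143  39.02857143]
[201  45  12   9  39] [205.48717949  49.02564103]
[358 173  11  24 214] [363.28971963 185.25233645]
[636 247   4  39  88] [638.14772727 270.80681818]
[ 134  272   71   67 2184] [167.74725275 302.70100733]
top [[422.8, 0.0, 323.0], [0.0, 422.8, 198.3], [0.0, 0.0, 1.0]] [ 0.309 -0.012  1.219]
[     0      0    640    400 254326] [318.96543413 199.94388698]
[ 363   79   42   44 1411] [383.61658398 100.17647059]
[270 196  11  13  93] [275.         202.31182796]
[595 330  16   6  47] [600.78723404 332.12765957]
[604 353  10  43  76] [608.77631579 371.43421053]
[632 363   5  15  31] [634.38709677 369.29032258]
```

View pics/scene0.png

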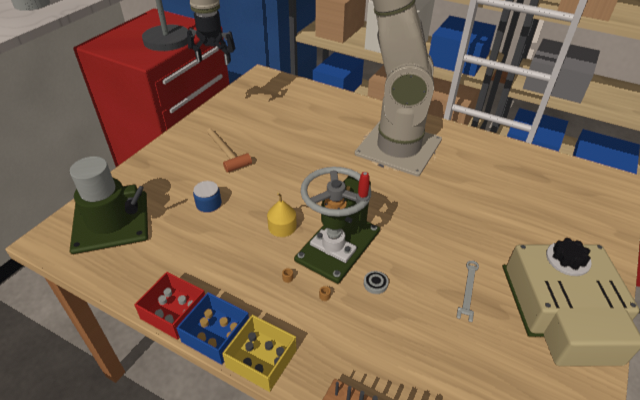

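View pics/top0.png

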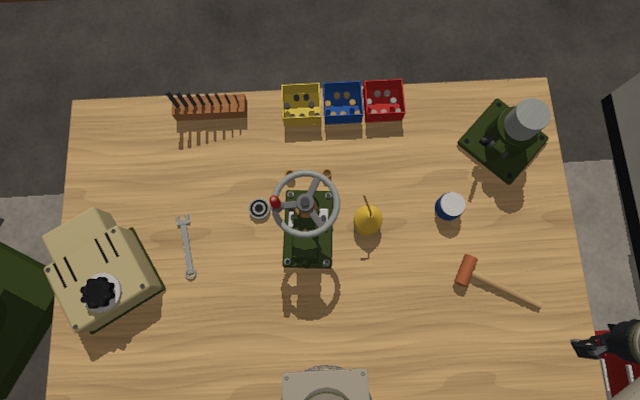

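The scene view shows the press at about (337,190) with the red handle at (363,185). In the top view the wheel hub is near (306,204) and the handle near (275,202), on the robot's left (+y).

```bash
cat > h.py <<'E'
import numpy as np, cv2
from workcell import *
def ray(p,uv):
    d=p["R"].T@np.linalg.inv(p["mtx"])@np.array([uv[0],uv[1],1.]); return -p["R"].T@p["t"],d
def onz(p,uv,z):
    c,d=ray(p,uv); return c+d*(z-c[2])/d[2]
def tri(r):
    A=0;b=0
    for c,d in r:
        d=d/np.linalg.norm(d);M=np.eye(3)-np.outer(d,d);A=A+M;b=b+M@c
    return np.linalg.solve(A,b)
E
python3 - <<'E'
from h import *
T=dict(np.load("pics/top.npz"));S=dict(np.load("pics/scene.npz"))
print("handle mid tri",tri([ray(S,(363.3,185.3)),ray(T,(275,202.3))]))
print("top@.27",onz(T,(275,202.3),.272),"scene",onz(S,(363.3,185.3),.272))
im=cv2.imread("pics/top0.png");h=cv2.cvtColor(im,cv2.COLOR_BGR2HSV)
m=((h[...,1]<60)&(h[...,2]>60)).astype(np.uint8)
w=np.zeros_like(m);w[160:245,262:350]=m[160:245,262:350]
n,l,s,c=cv2.connectedComponentsWithStats(w);i=1+np.argmax(s[1:,4]);print(s[i])
def fit(P,im,l,i,z):
    # outermost grey pixel in each direction, projected to rim plane, circle fit
    ct=max(cv2.findContours((l==i).astype(np.uint8),0,1)[0],key=cv2.contourArea)[:,0]
    X=np.array([onz(P,q,z)[:2] for q in ct.astype(float)])
    for k in range(6):
        A=np.c_[2*X,np.ones(len(X))];s=np.linalg.lstsq(A,(X**2).sum(1),rcond=None)[0]
        r=np.sqrt(s[2]+s[:2]@s[:2]);e=np.hypot(*(X-s[:2]).T)-r;k=abs(e)<max(.003,2*e.std());X=X[k]
    return s[:2],r,len(X),e.std()
print("centre top",fit(T,im,l,i,.229))
im=cv2.imread("pics/scene0.png");h=cv2.cvtColor(im,cv2.COLOR_BGR2HSV)
m=((h[...,1]<60)&(h[...,2]>90)).astype(np.uint8)
w=np.zeros_like(m);w[160:222,295:375]=m[160:222,295:375]
n,l,s,c=cv2.connectedComponentsWithStats(w);i=1+np.argmax(s[1:,4]);print(s[i])
print("centre scene",fit(S,im,l,i,.229))
o=get_obs();from scipy.spatial.transform import Rotation as R
print(np.round(R.from_quat(o["ee_rot"]).as_matrix(),3))
E
```

```text
handle mid tri [0.5255512  0.09158969 0.2669535 ]
top@.27 [0.52458061 0.09060088 0.272     ] scene [0.53077817 0.09412288 0.272     ]
[ 272  170   68   68 2003]
centre top (array([0.52948554, 0.02298489]), np.float64(0.07432174916129153), 352, np.float64(0.008904313143147824))
[ 301  167   68   49 1250]
centre scene (array([0.53273997, 0.02104112]), np.float64(0.07769260896822822), 238, np.float64(0.008145400220553538))
[[ 0.95   0.313 -0.   ]
 [ 0.313 -0.95   0.001]
 [-0.    -0.001 -1.   ]]
```

```bash
python3 - <<'E'
from h import *
for n,(r0,r1,c0,c1),v in(("top",(160,245,262,350),60),("scene",(160,222,295,375),90)):
    P=dict(np.load(f"pics/{n}.npz"));im=cv2.imread(f"pics/{n}0.png");h=cv2.cvtColor(im,cv2.COLOR_BGR2HSV)
    w=np.zeros(h.shape[:2],np.uint8);w[r0:r1,c0:c1]=((h[...,1]<60)&(h[...,2]>v))[r0:r1,c0:c1]
    _,l,s,c=cv2.connectedComponentsWithStats(w);i=1+np.argmax(s[1:,4])
    pts=np.argwhere(l==i)[:,::-1].astype(float)
    X=np.array([onz(P,q,.229)[:2] for q in pts]).astype(np.float32)
    print(n,cv2.minEnclosingCircle(X))
    c0=X.mean(0)
    for k in range(5): # outermost pixel per direction
        a=np.arctan2(*(X-c0).T[::-1]);d=np.hypot(*(X-c0).T);b=((a+np.pi)/(2*np.pi)*36).astype(int)
        E=np.array([X[b==j][d[b==j].argmax()] for j in range(36) if (b==j).any()])
        e=np.hypot(*(E-c0).T);E=E[abs(e-.084)<.006] if k else E
        s=np.linalg.lstsq(np.c_[2*E,np.ones(len(E))],(E**2).sum(1),rcond=None)[0];c0=s[:2]
    print(c0,np.sqrt(s[2]+s[:2]@s[:2]),len(E))
E
```

```text
top ((0.5290834307670593, 0.02351706475019455), 0.08389317244291306)
[0.52920506 0.02330089] 0.08271557871765772 35
scene ((0.5318465828895569, 0.02579750120639801), 0.08643683791160583)
[0.53127155 0.02536867] 0.08423317298261382 31
```

Both views agree. The centre is about (0.530, 0.024). The handle is at (0.5255, 0.0916), 67.5 mm from the axis against 68 given, at an angle of 94°. I'll raise the tool, shut the fingers and square up the yaw.

Emit:
carry_out(commands=[[[0,0,-0.7,0,0,0],[0,0,-0.7,0,0,0.6],[0,0,-0.7,0,0,0.6],[0,0,-0.7,0,0,0.6],[0,0,-0.5,0,0,0.6],[0,0,0,0,0,0.64],[0.5,-0.5,0,0,0,0],[0.5,-0.5,0,0,0,0],[0.5,-0.5,0,0,0,0],[0.5,-0.5,0,0,0,0],[0.5,-0.5,0,0,0,0],[0.5,-0.5,0,0,0,0],[0.5,-0.5,0,0,0,0],[0.5,-0.5,0,0,0,0],[0.5,-0.5,0,0,0,0],[0.5,-0.5,0,0,0,0],[0.5,-0.5,0,0,0,0],[0.5,-0.5,0,0,0,0],[0,0,0,0,0,0],[0,0,0,0,0,0]]], hand=1, force=40)

```text
clock: 1.77
position: [0.4365, -0.3523, 0.3629]
ee_rot: [1.0, 0.001, -0.0, -0.0]
ft_force: [-0.8, -1.3, -0.1]
grip_width: -0.0
grasp_force: 0.0
```

Emit:
carry_out(commands=[[[0.06,-0.6,0,0,0,0],[0.06,-0.6,0,0,0,0],[0.06,-0.6,0,0,0,0],[0.06,-0.6,0,0,0,0],[0.06,-0.6,0,0,0,0],[0.06,-0.6,0,0,0,0],[0.06,-0.6,0,0,0,0],[0.06,-0.6,0,0,0,0],[0.06,-0.6,0,0,0,0],[0.06,-0.6,0,0,0,0],[0.06,-0.6,0,0,0,0],[0.06,-0.6,0,0,0,0],[0.06,-0.6,0,0,0,0],[0.06,-0.6,0,0,0,0],[0.06,-0.6,0,0,0,0],[0.06,-0.6,0,0,0,0],[0.06,-0.6,0,0,0,0],[0.06,-0.6,0,0,0,0],[0,0,0,0,0,0],[0,0,0,0,0,0]]])

```text
clock: 3.43
position: [0.4789, 0.0781, 0.3631]
ee_rot: [1.0, 0.0, -0.0, 0.0]
ft_force: [0.0, -0.0, 0.1]
grip_width: 0.003
grasp_force: 0.0
```

```bash
python3 - <<'E'
from h import *
o=get_obs();print(o["position"],o["clock"])
a=camera("scene")[:,:,::-1];b=camera("top")[:,:,::-1]
f=lambda i,r:cv2.resize(np.ascontiguousarray(i[r[0]:r[1],r[2]:r[3]]),(400,400),interpolation=cv2.INTER_CUBIC)
cv2.imwrite("pics/p1.png",np.hstack([f(a,(100,250,260,410)),f(b,(130,280,230,380))]))
E
```

```text
[0.47886223 0.0780684  0.363146  ] 3.4333
```

View pics/p1.png

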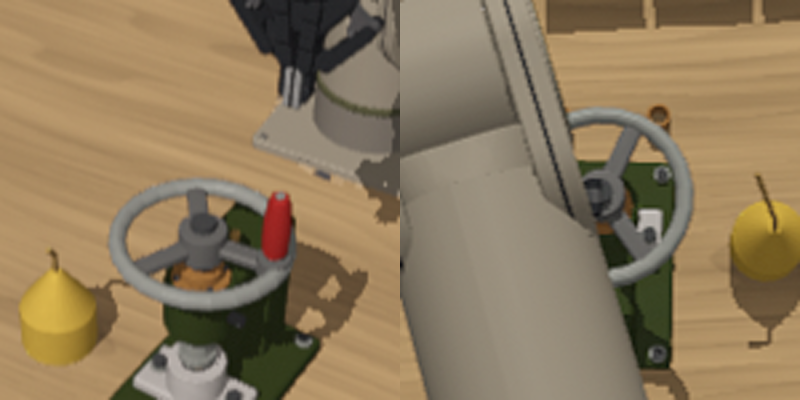

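The fingers stand behind the handle (crop, left: handle at (277,225), fingers at (293,90)), with nothing in the way. Next I descend and close up towards the handle.

Emit:
carry_out(commands=[[[0,0,0.5,0,0,0],[0,0,0.5,0,0,0],[0,0,0.5,0,0,0],[0,0,0.5,0,0,0],[0,0,0.3,0,0,0],[0,0,0.3,0,0,0],[0.1,-0.05,0,0,0,0],[0.1,-0.06,0,0,0,0],[0.1,-0.05,0,0,0,0],[0.1,-0.05,0,0,0,0],[0,0,0,0,0,0],[0,0,0,0,0,0]]])

```text
clock: 4.53
position: [0.4953, 0.0869, 0.2597]
ee_rot: [1.0, -0.0, 0.0, -0.0]
ft_force: [-0.0, -0.3, -0.4]
grip_width: 0.003
grasp_force: 0.0
```

Emit:
carry_out(commands=[[[0.04,-0.02,0,0,0,0],[0.04,-0.02,0,0,0,0],[0,0,0,0,0,0]]])

```text
clock: 4.78
position: [0.4983, 0.0882, 0.2594]
ee_rot: [1.0, -0.0, 0.0, 0.0]
ft_force: [0.5, -0.6, 0.1]
grip_width: 0.003
grasp_force: 0.0
```

Emit:
carry_out(commands=[[[0.04,-0.02,0,0,0,0],[0.04,-0.02,0,0,0,0],[0,0,0,0,0,0]]])

```text
clock: 5.03
position: [0.5015, 0.0898, 0.2593]
ee_rot: [1.0, -0.0, 0.0, -0.0]
ft_force: [0.1, 0.4, -0.0]
grip_width: -0.003
grasp_force: 0.0
```

Emit:
carry_out(commands=[[[0.04,-0.02,0,0,0,0],[0.04,-0.02,0,0,0,0],[0,0,0,0,0,0]]])

```text
clock: 5.28
position: [0.5045, 0.0915, 0.2592]
ee_rot: [1.0, -0.0, -0.0, -0.0]
ft_force: [-1.6, -0.8, 0.7]
grip_width: 0.002
grasp_force: 0.7
```

Contact is felt at TCP (0.504, 0.0913). Because the orientation stays fixed, the full turn should end at this same TCP position. I'll push along a 72 mm circle in steps of 6° per row.

Emit:
carry_out(commands=[[[0.18,-0.06,0,0,0,0],[0.18,-0.04,0,0,0,0],[0.19,-0.02,0,0,0,0],[0.19,0,0,0,0,0],[0.19,0.02,0,0,0,0],[0.18,0.04,0,0,0,0],[0.18,0.06,0,0,0,0],[0.17,0.08,0,0,0,0],[0.16,0.09,0,0,0,0],[0.15,0.11,0,0,0,0],[0.14,0.13,0,0,0,0],[0.13,0.14,0,0,0,0],[0.11,0.15,0,0,0,0],[0.09,0.16,0,0,0,0]]])

```text
clock: 6.45
position: [0.5951, 0.0566, 0.2599]
ee_rot: [1.0, -0.0, 0.001, -0.0]
ft_force: [-0.8, 3.0, 2.1]
grip_width: 0.002
grasp_force: 2.1
```

```bash
python3 - <<'E'
from h import *
o=get_obs();print(o["position"],o["ft_force"])
r=o["position"][:2]-[.53,.0242];print(np.hypot(*r),np.degrees(np.arctan2(r[1],r[0])))
a=camera("scene")[:,:,::-1];b=camera("top")[:,:,::-1]
f=lambda i,r:cv2.resize(np.ascontiguousarray(i[r[0]:r[1],r[2]:r[3]]),(400,400),interpolation=cv2.INTER_CUBIC)
cv2.imwrite("pics/p2.png",np.hstack([f(a,(100,250,260,410)),f(b,(130,280,230,380))]))
E
```

```text
[0.59512726 0.05656797 0.25991791] [-0.82245522  3.04752196  2.08514772]
0.07272720318559338 26.427178783874112
```

View pics/p2.png

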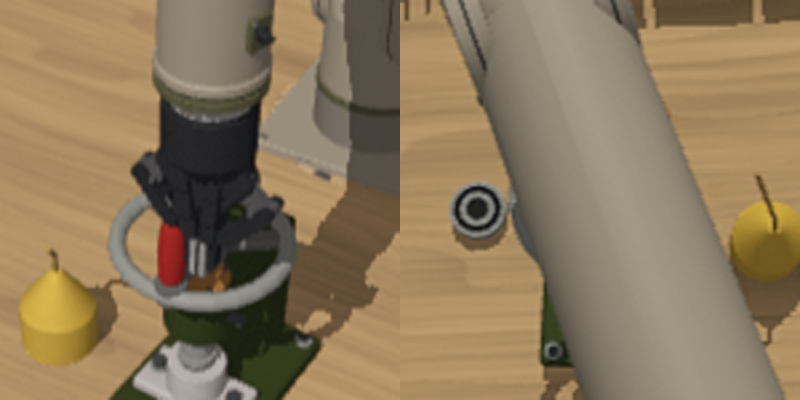

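The handle (crop (172,252)) rides ahead of the shut fingers at (200,255), and the force is about 3 N as expected. I'll continue.

Emit:
carry_out(commands=[[[0.08,0.17,0,0,0,0],[0.06,0.18,0,0,0,0],[0.04,0.18,0,0,0,0],[0.02,0.19,0,0,0,0],[0,0.19,0,0,0,0],[-0.02,0.19,0,0,0,0],[-0.04,0.18,0,0,0,0],[-0.06,0.18,0,0,0,0],[-0.08,0.17,0,0,0,0],[-0.09,0.16,0,0,0,0],[-0.11,0.15,0,0,0,0],[-0.13,0.14,0,0,0,0],[-0.14,0.13,0,0,0,0],[-0.15,0.11,0,0,0,0],[-0.16,0.09,0,0,0,0],[-0.17,0.08,0,0,0,0],[-0.18,0.06,0,0,0,0],[-0.18,0.04,0,0,0,0]]])

```text
clock: 8.05
position: [0.5409, -0.047, 0.2593]
ee_rot: [1.0, -0.0, 0.0, 0.0]
ft_force: [2.3, 0.4, -3.5]
grip_width: 0.003
grasp_force: 1.9
```

```bash
python3 - <<'E'
from h import *
o=get_obs();print(o["position"],o["ft_force"])
r=o["position"][:2]-[.53,.0242];print(np.hypot(*r),np.degrees(np.arctan2(r[1],r[0])))
a=camera("scene")[:,:,::-1];b=camera("top")[:,:,::-1]
f=lambda i,r:cv2.resize(np.ascontiguousarray(i[r[0]:r[1],r[2]:r[3]]),(400,400),interpolation=cv2.INTER_CUBIC)
cv2.imwrite("pics/p3.png",np.hstack([f(a,(100,250,260,410)),f(b,(130,280,230,380))]))
E
```

```text
[ 0.54086692 -0.04703925  0.25932636] [ 2.25273752  0.36887281 -3.49419492]
0.07206330950731887 -81.32689204063908
```

View pics/p3.png

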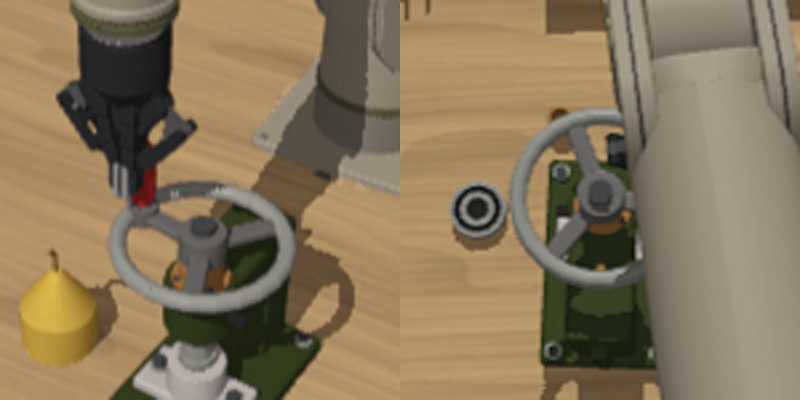

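The fingers at crop (120,180) are still behind the handle at (147,178), a little over half way round. I'll continue.

Emit:
carry_out(commands=[[[-0.19,0.02,0,0,0,0],[-0.19,0,0,0,0,0],[-0.19,-0.02,0,0,0,0],[-0.18,-0.04,0,0,0,0],[-0.18,-0.06,0,0,0,0],[-0.17,-0.08,0,0,0,0],[-0.16,-0.09,0,0,0,0],[-0.15,-0.11,0,0,0,0],[-0.14,-0.13,0,0,0,0],[-0.13,-0.14,0,0,0,0],[-0.11,-0.15,0,0,0,0],[-0.09,-0.16,0,0,0,0],[-0.08,-0.17,0,0,0,0],[-0.06,-0.18,0,0,0,0],[-0.04,-0.18,0,0,0,0],[-0.02,-0.19,0,0,0,0],[0,-0.19,0,0,0,0],[0.02,-0.19,0,0,0,0],[0.04,-0.18,0,0,0,0]]])

```text
clock: 9.73
position: [0.4606, 0.044, 0.2592]
ee_rot: [1.0, -0.0, -0.0, -0.0]
ft_force: [-1.9, -2.9, -1.5]
grip_width: 0.002
grasp_force: 1.6
```

```bash
python3 - <<'E'
from h import *
o=get_obs();print(o["position"],o["ft_force"])
r=o["position"][:2]-[.53,.0242];print(np.hypot(*r),np.degrees(np.arctan2(r[1],r[0])))
a=camera("scene")[:,:,::-1];b=camera("top")[:,:,::-1]
f=lambda i,r:cv2.resize(np.ascontiguousarray(i[r[0]:r[1],r[2]:r[3]]),(400,400),interpolation=cv2.INTER_CUBIC)
cv2.imwrite("pics/p4.png",np.hstack([f(a,(100,250,260,410)),f(b,(130,280,230,380))]))
E
```

```text
[0.46062559 0.0440157  0.25919536] [-1.88594429 -2.89412161 -1.48340661]
0.07214894708886532 164.05884841698375
```

View pics/p4.png

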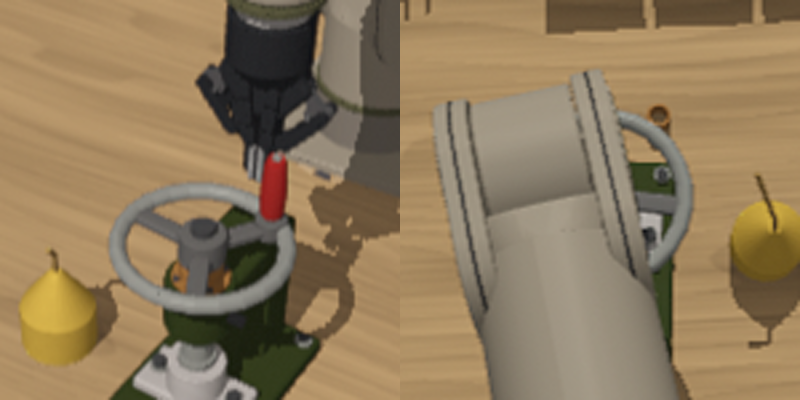

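The handle at crop (275,187) is coming round with about 50° to go. I'll go on to the approach point and then take small steps back to the starting TCP position (0.504, 0.0913).

Emit:
carry_out(commands=[[[0.06,-0.18,0,0,0,0],[0.08,-0.17,0,0,0,0],[0.1,-0.16,0,0,0,0],[0.11,-0.15,0,0,0,0],[0.13,-0.14,0,0,0,0],[0.14,-0.12,0,0,0,0],[0.15,-0.11,0,0,0,0],[0.1,-0.05,0,0,0,0],[0.1,-0.05,0,0,0,0],[0.06,-0.03,0,0,0,0],[0,0,0,0,0,0],[0,0,0,0,0,0]]])

```text
clock: 10.83
position: [0.5027, 0.0894, 0.2596]
ee_rot: [1.0, -0.0, 0.001, -0.0]
ft_force: [-0.4, -0.1, -0.2]
grip_width: 0.005
grasp_force: 0.0
```

```bash
python3 - <<'E'
from h import *
o=get_obs();print(o["position"],o["ft_force"])
im=np.ascontiguousarray(camera("scene")[:,:,::-1]);cv2.imwrite("pics/s5.png",im)
P=camera_params("scene")
for f in("pics/scene0.png","pics/s5.png"):
    h=cv2.cvtColor(cv2.imread(f),cv2.COLOR_BGR2HSV)[150:215,330:390]
    m=(((h[...,0]<8)|(h[...,0]>172))&(h[...,1]>150)&(h[...,2]>70)).astype(np.uint8)
    _,_,s,c=cv2.connectedComponentsWithStats(m);i=1+np.argmax(s[1:,4]);u=c[i]+[330,150];print(s[i],u,onz(P,u,.267 if "0." in f else .261))
E
```

```text
[0.50266799 0.08935217 0.2595932 ] [-0.42301768 -0.12393799 -0.19189997]
[ 28  23  11  24 214] [363.28971963 185.25233645] [0.52527911 0.09195612 0.267     ]
[ 28  24  11  25 218] [363.18807339 186.90366972] [0.52411521 0.09166986 0.261     ]
```

The handle is back within about 1 mm of its start, so the wheel is roughly 1° short of a full turn, well inside the 10° allowed. I'll back straight off and then go up.

Emit:
carry_out(commands=[[[-0.2,0.05,0,0,0,0],[-0.3,0.1,0,0,0,0],[-0.3,0.1,0,0,0,0],[0,0,-0.5,0,0,0],[0,0,-0.7,0,0,0],[0,0,-0.7,0,0,0],[0,0,-0.7,0,0,0],[0,0,-0.5,0,0,0],[0,0.5,0,0,0,0],[0,0.5,0,0,0,0],[0,0.5,0,0,0,0],[0,0.5,0,0,0,0],[0,0.5,0,0,0,0],[0,0.5,0,0,0,0],[0,0.5,0,0,0,0],[0,0.5,0,0,0,0],[0,0.5,0,0,0,0],[0,0.5,0,0,0,0],[0,0,0,0,0,0],[0,0,0,0,0,0]]])

```text
clock: 12.55
position: [0.4694, -0.1215, 0.3835]
ee_rot: [1.0, -0.001, 0.0, 0.0]
ft_force: [0.1, 1.4, -0.3]
grip_width: -0.004
grasp_force: 0.0
```

```bash
python3 - <<'E'
from h import *
im=np.ascontiguousarray(camera("scene")[:,:,::-1]);cv2.imwrite("pics/s6.png",im)
P=camera_params("scene")
h=cv2.cvtColor(im,cv2.COLOR_BGR2HSV)[150:215,330:390]
m=(((h[...,0]<8)|(h[...,0]>172))&(h[...,1]>150)&(h[...,2]>70)).astype(np.uint8)
_,_,s,c=cv2.connectedComponentsWithStats(m);i=1+np.argmax(s[1:,4]);u=c[i]+[330,150];print(s[i],u,onz(P,u,.261))
o=get_obs();print(o["position"],o["ft_force"],np.abs(o["joint_velocities"]).max())
E
```

```text
[ 28  24  11  25 216] [363.17592593 187.00925926] [0.52445734 0.09179928 0.261     ]
[ 0.469656   -0.12035436  0.3835971 ] [ 0.0907371  -0.24662487 -0.55566177] 0.019263536104609204
```

View pics/s6.png

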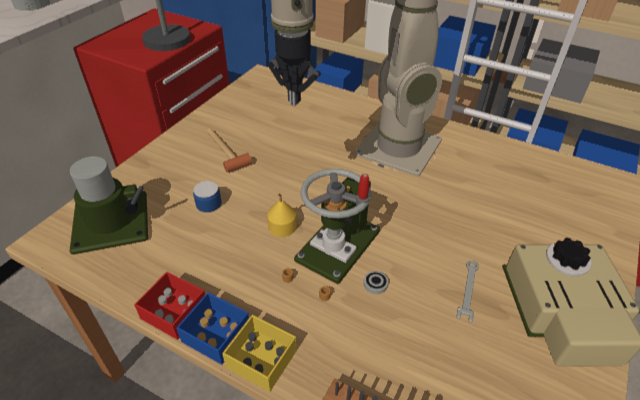

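The handle is back at (363,187) where it started, the tools and parts lie where they were, and the arm is clear at (293,90).

```bash
python3 -c "from workcell import hand_in; print(hand_in())"
```

```text
the job is handed in; nothing more can be done
None
```

I pushed the hand wheel one full turn clockwise by the red handle without gripping it, left the handle about 1 mm from where it started, moved the arm clear, and handed the job in at about 12.6 s; no verdict came back.

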